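Stow the earbud case on edge in the sliding-cover valet box

TASK

Slide back the cover of the wooden valet box, stand the flat-lying earbud case up on one of its long narrow sides and put it into the box's deep narrow bay, standing like that, then slide the cover fully shut again. Leave the valet box where it stands rather than shoving it along, and do not disturb the speaker, jar or tin.

Things in the scene. Friction and masses are not known exactly. Their poses are not given: they have to be found in the camera images.
- valet: Loose brown wooden valet box, 116 (x) x 140 (y) x 70 mm tall without the cover's rib, 1.3 to 2 kg; it slides along the console if pushed hard (over about 8 N). Origin: centre of its underside, z up. A deep narrow bay runs along its -x side (facing roughly towards the robot); behind a 5 mm divider (60 mm high) is a shallow felted bay, 18 mm deep, too shallow for the case.
- bay (a point): Centre of the deep bay's floor, at (-35, 0, 6) mm in the box frame, same axes. Bay inside: 34 mm wide (box x -52 to -18), 126 mm long (box y; 120 mm between the cover's side lips at the top), floor at z = 6 mm, wall tops and underside of the cover at z = 60 mm.
- cover (a joint): Position in m of the light-oak cover (116 x 125 x 6 mm) sliding in the box's side grooves: 0 = fully shut at its stop, grows as it slides along box +x (away from the bay), 0.078 = fully open at its stop; the deep bay is wholly clear above 0.042. It may start a little ajar. About 2 N of friction, stays where left, cannot lift off.
- rib (a point): Centre of the upright grip rib on top of the cover, moving with it: 12 mm thick (along box x), 60 mm long (along box y), 22 mm high, standing from z = 66 to 88 mm; this point is at z = 77 mm. In the box frame it is at x = -38 mm when shut.
- case_mid (a point): Centre of the loose teal silicone earbud case, a rounded block 46 (x) x 58 (y) x 24 mm (z), edges rounded 4 mm, 40 to 80 g. It starts lying flat on the console (z up, centre 12 mm high), its 58 mm length within 0.5 rad of world y. In the bay it must stand on a 58 x 24 mm side: its x vertical (either end up), its y along the bay, its z level.
- speaker: White plastic speaker cube, 85 mm, loose. Origin: centre of its underside. Leave alone.
- jar: Glass jar with metal cap, 72 mm across, 105 mm tall, loose. Origin: centre of its underside. Leave alone.
- tin: Stainless tin with twist cap, 68 mm across, 48 mm tall, loose. Origin: centre of its underside. Leave alone.
- tray: Charcoal ceramic tray, 168 mm across, 16 mm high, fixed, holding a round tag tracker and a key. Origin: centre of its underside.
Things that resemble listed ones, but are neither listed nor needed, are in the scene too. There is more than one size of the valet; the job needs the larger. Of the things that look like the part that bears case_mid, take the one that is nearest to the robot's base at the start.

How it is judged:
By the outcome, as a careful person would: the job done as asked, in the order asked, and still so for the second after the job is handed in, with the robot touching nothing.
It also fails if it takes over 72 s, if anything falls off the work surface, if the arm or the gripper's body presses on something with over 40 N, if the wrist force passes 120 N, or if a joint passes its speed limit or range.

ROBOT

A 6-joint arm with a two-finger parallel gripper is mounted at the origin on the work surface. World frame = base frame: x ahead of the robot, y to its left, z up, the work surface at z = 0. Lengths are in m, angles in degrees, forces in N, time in s.
With the tool pointing down it reaches from about 0.3 to 0.75 m from the base axis. Payload 8.5 kg.
Tool frame: the origin (TCP) lies between the finger pads; the fingertips stand 25 mm ahead of it and the grasp point (between the pads) lies 6 mm ahead of it; x points along the fingers, y is the direction in which the jaws open and shut, and the axes are right-handed (so a half turn about x gives the same grasp; the last joint's range is limited). The gripper opens to 85 mm and grips with 20 to 120 N. Pads are 22 mm wide; open, the fingers measure 114 mm over their backs; the gripper's body (76 mm by 85 mm) begins 54 mm behind the grasp point. The pads swing forward as they close: fully open they stand 13 mm farther back than shut.
Start: joints at [64.097, 21.807, 74.336, -0, 83.858, -12.336], TCP at [0.129, 0.535, 0.256] pointing down, gripper open.
Joint ranges: [-178.18, 178.18], [-50.72, 133.34], [12.68, 142.11], [-81.47, 261.47], [9.98, 163.14], [-165.26, 165.26]. Speed limits (degrees/s): [136.94, 136.94, 180, 180, 180, 180].

INTERFACE

Orientations are given as a 3x3 rotation matrix whose columns are the frame's x, y, z axes.
In Python, from rig import sensors, get_image, workorder gives the robot as it stands.
- The arm moves only by the tool arm_command, never from a script. Its argument "plan" is a list that holds one entry, the list of rows, each a list of 6 numbers: the shift along the tool's x, y, z in units of 25 mm (1.0 is 25 mm), then the turn, a rotation vector about the tool's x, y, z in units of 6 degrees (1.0 is 6 degrees). In form: [[[dx, dy, dz, ax, ay, az], ...]]. A call has 1 to 10 rows; each row is the pose to reach, as a shift and turn from the pose commanded when the call began, along the tool's axes at that moment; what a row does not reach only later rows make up. A row lasts 1/10 s, in which the tool goes at most 50 mm and 8.59 degrees, less where a joint would pass 70% of its speed; a pose out of reach is approached as far as the arm can. A call with a gripper value outside its range is refused whole. "jaw" is the closure, from 0 (fully open) to 1 (shut), set as the call begins (left out, the last holds). The fingers move at their own pace and stop on an object; "newtons" is the grip in N (left out, the last holds). Time passes only in rows, so rows that repeat a pose let the fingers close. It gives the time, the measured TCP pose, the force and the opening at its end, in the units of the state.
- sensors.observe(): the state, without advancing time (a new reading comes with each control period).
- get_image(name): name is "side" or "top"; returns a dict with "img" (480x640x3 uint8, red, green, blue), "fx", "fy", "cx", "cy" (pixels), "T" (4x4, takes a point from camera to world coordinates). Camera axes: x right, y up, looking along -z (the intrinsics and any distortion apply to the point x, -y, -z); pixel columns grow to the right and rows downward; lengths in m; the calibration is good to about 2 mm. A picture is of the moment at which its call begins. There is no depth.
- workorder.close_job(): hands the job in, once; it reports no verdict.
The state is a dict: "time_s": time; "q": joint angles; "qvel": joint speeds; "joint_efforts": joint torques, N m; "position": TCP position; "tool_rot": TCP orientation; "ft_force": force on the tool from outside, world axes, zero at the start; "wrist_torque": the same for the moment, N m; "grip_width": finger opening in m.
Only numpy, scipy, OpenCV 4.12 (cv2) and the standard library are available. Lean on these libraries where they do the work, as an engineer would, in place of code of your own. Each camera call takes 0.05 s, during which the arm holds its last target. There are 200 camera calls.

## Working session

There is one attempt and no reset: what is moved stays moved. The work goes in short steps, Python scripts to look and compute and a tool call to move; the robot and the scene stay as the last step left them, time stands still between calls to the robot, and variables do not carry over. Pictures are saved under pics/ and viewed, about 8 in all and at most 12, crops included, and the job is handed in when it is done.

Besides the shell and the picture viewer there is one more tool, called after "Request:" as a command line: name --argument value ..., lists and objects as JSON in quotes. arm_command: Moves the arm, as the interface text tells. Its arguments: {"type":"object","properties":{"plan":{"type":"array","items":{"type":"array","items":{"type":"array","items":{"type":"number"}}}},"jaw":{"type":"number"},"newtons":{"type":"number"}},"required":["plan"]}

```bash
mkdir -p pics; ls; python3 - <<'E'
from rig import sensors,get_image
import cv2,numpy as np
np.set_printoptions(precision=4,suppress=True)
for n in("top","side"):
    d=get_image(n);cv2.imwrite(f"pics/{n}0.png",d["img"][:,:,::-1])
    print(n,{k:v for k,v in d.items() if k!="img"})
print(sensors.observe())
E
```

```text
pics
top {'fx': 495.4264520445123, 'fy': 495.4264520445123, 'cx': 325.78725931710005, 'cy': 238.10844767730265, 'T': array([[-0.0229,  0.991 , -0.1319,  0.4079],
       [-0.9997, -0.0243, -0.0096,  0.0036],
       [-0.0127,  0.1317,  0.9912,  1.257 ],
       [ 0.    ,  0.    ,  0.    ,  1.    ]])}
side {'fx': 605.69435900561, 'fy': 605.69435900561, 'cx': 320.3561875015601, 'cy': 239.70789417278223, 'T': array([[ 0.9114,  0.2666, -0.3134,  0.0836],
       [-0.4108,  0.6315, -0.6576, -1.0399],
       [ 0.0226,  0.7281,  0.6851,  1.1665],
       [ 0.    ,  0.    ,  0.    ,  1.    ]])}
{'time_s': 0.1, 'q': array([ 64.0965,  21.8386,  74.3781,  -0.0011,  83.8588, -12.336 ]), 'qvel': array([ 0.0615, -0.0817, -0.2373, -0.0058, -0.0232,  0.0344]), 'joint_efforts': array([  0.0025, -44.9215, -23.1654,  -0.0003,   0.0037,  -0.    ]), 'position': array([0.1289, 0.5344, 0.2558]), 'tool_rot': array([[-0.0006,  0.2346,  0.9721],
       [-0.0012,  0.9721, -0.2346],
       [-1.    , -0.0013, -0.0003]]), 'ft_force': array([-0.2881,  0.0151, -0.4184]), 'wrist_torque': array([-0.0199, -0.014 ,  0.0612]), 'grip_width': 0.08541425694858387}
```

View pics/top0.png

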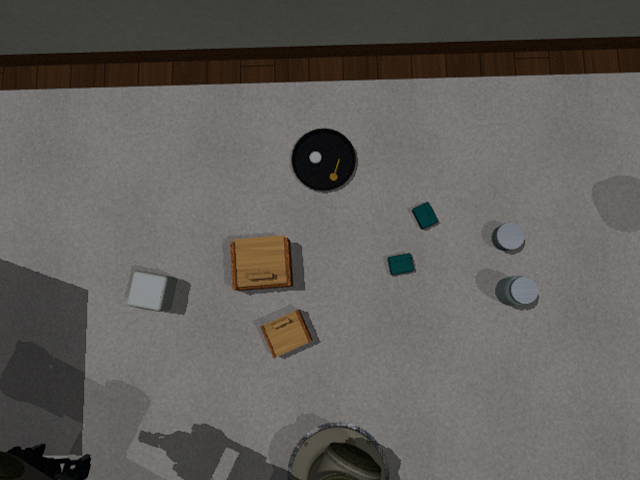

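View pics/side0.png

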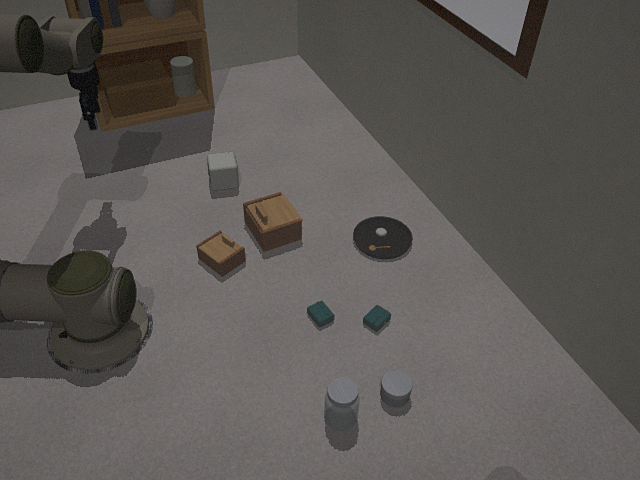

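The top view shows the large valet at (262,263), its rib at (261,276). The nearest teal case is at (401,264) and the second at (425,215). The small valet is at (287,333), with the robot base at the bottom centre.

```bash
cat > h.py <<'E'
import numpy as np,cv2
from rig import sensors,get_image
np.set_printoptions(precision=4,suppress=True)
def ray(d,u,v):
    r=np.array([(u-d["cx"])/d["fx"],-(v-d["cy"])/d["fy"],-1.]); return d["T"][:3,3],d["T"][:3,:3]@r
def atz(d,u,v,z):
    o,r=ray(d,u,v); return o+r*(z-o[2])/r[2]
def proj(d,P):
    p=(np.asarray(P)-d["T"][:3,3])@d["T"][:3,:3]
    return np.stack([d["cx"]-d["fx"]*p[...,0]/p[...,2],d["cy"]+d["fy"]*p[...,1]/p[...,2]],-1)
def crop(d,x0,y0,w,h,s,name,gain=1.8):
    c=cv2.resize(d["img"][y0:y0+h,x0:x0+w,::-1],None,fx=s,fy=s,interpolation=cv2.INTER_CUBIC)
    return np.clip(c*gain,0,255).astype(np.uint8)
E
python3 - <<'E'
from h import *
t=get_image("top");s=get_image("side")
a=np.hstack([crop(t,222,225,80,75,5,''),crop(t,380,225,80,75,5,'')])
b=crop(s,230,185,80,75,5,'');b=np.hstack([b,crop(s,290,285,80,45,5,'')[:225] if 0 else np.vstack([crop(s,290,285,80,45,5,''),np.zeros((150,400,3),np.uint8)])])
im=np.vstack([a,b]);im=im[:600] if 0 else cv2.resize(im,(800,750))
cv2.imwrite("pics/c1.png",a);cv2.imwrite("pics/c2.png",b)
E
```

```text
(no output)
```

View pics/c1.png

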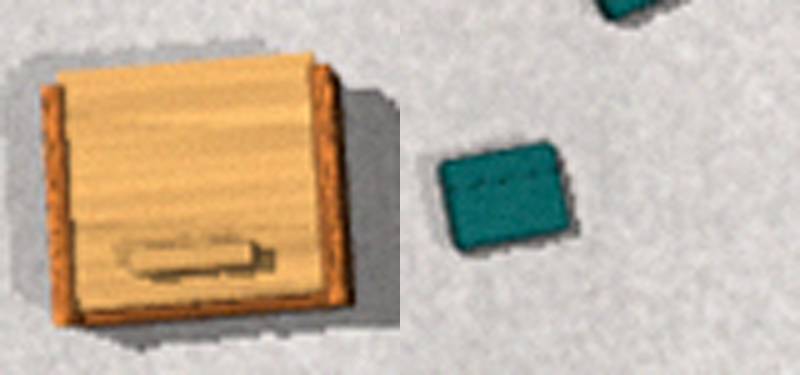

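View pics/c2.png

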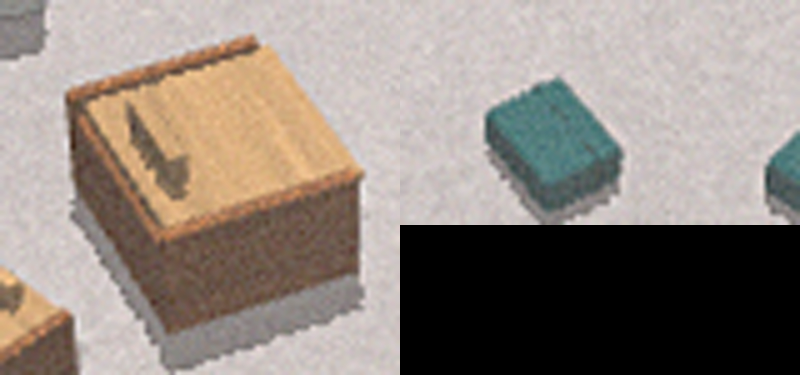

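```bash
python3 - <<'E'
from h import *
from scipy.optimize import least_squares
t=get_image("top");s=get_image("side")
o=-0.4
ct=lambda p:(222+p[0]/5+o,225+p[1]/5+o); cs=lambda p:(230+p[0]/5+o,185+p[1]/5+o)
# box corners z=.07: order near-left(-58,+70) far-left(58,70) far-right(58,-70) near-right(-58,-70)
L=np.array([[-58,70,70],[58,70,70],[58,-70,70],[-58,-70,70]])/1000
T=[ct(p) for p in[(54,325),(42,85),(328,66),(352,305)]]
S=[cs(p) for p in[(68,95),(255,38),(360,175),(162,240)]]
for a,b in zip(T,S): print(atz(t,*a,.07),atz(s,*b,.07))
def W(p,L):
    c,q=np.cos(p[2]),np.sin(p[2]); R=np.array([[c,-q,0],[q,c,0],[0,0,1]]); return L@R.T+[p[0],p[1],0]
def f(p,which):
    r=[]
    if 't' in which:r.append(proj(t,W(p,L))-T)
    if 's' in which:r.append(proj(s,W(p,L))-S)
    return np.concatenate(r).ravel()
for w in('t','s','ts'):
    R=least_squares(f,[.37,.15,0],args=(w,)); print(w,R.x[:2],np.degrees(R.x[2]),R.fun)
p=R.x
inv=lambda P:((P-[p[0],p[1],0])@np.array([[np.cos(p[2]),-np.sin(p[2]),0],[np.sin(p[2]),np.cos(p[2]),0],[0,0,1]]))*1000
# rib top z=.088 in top crop; cover far edge z=.066
for n,q,z in(("rib",(130,247),.088),("rib",(250,240),.088),("rib",(250,264),.088),("rib",(137,275),.088),("edge",(58,75),.066),("edge",(312,53),.066)): print(n,inv(atz(t,*ct(q),z)))
# case
for d,n,win in((t,"top",(385,245,420,285)),(s,"side",(300,295,340,330))):
    im=d["img"].astype(int);m=(np.minimum(im[...,1],im[...,2])-im[...,0]>12).astype(np.uint8)
    mm=np.zeros_like(m);x0,y0,x1,y1=win;mm[y0:y1,x0:x1]=m[y0:y1,x0:x1]
    v,u=np.nonzero(mm); c=cv2.minAreaRect(np.stack([u,v],1).astype(np.float32)); print(n,len(u),c,atz(d,u.mean(),v.mean(),.013))
    if n=="top":
        q=np.array([atz(d,a,b,.018)[:2] for a,b in zip(u,v)])
        C=np.cov(q.T);w,V=np.linalg.eigh(C);print("len",np.sqrt(12*w)*1000,"axis deg",np.degrees(np.arctan2(V[1,1],V[0,1])), cv2.minAreaRect((q*1000).astype(np.float32)))
# stereo of other things
for n,a,z in(("spk",(150,290),.085),("jar",(524,290),.105),("tin",(510,236),.048),("small valet",(287,333),.05),("case2",(425,215),.02)): print(n,atz(t,*a,z))
E
```

```text
[0.4472 0.241  0.07  ] [0.4463 0.2318 0.07  ]
[0.563  0.2471 0.07  ] [0.5618 0.2388 0.07  ]
[0.5689 0.1084 0.07  ] [0.5709 0.1057 0.07  ]
[0.4534 0.0983 0.07  ] [0.4531 0.0983 0.07  ]
t [0.5081 0.1737] 3.0789249705378094 [ 0.228   0.3152  0.1518  0.2935  0.6032 -0.3914 -0.9728 -0.2139]
s [0.5081 0.169 ] 2.948146802368008 [-0.4032 -0.8895 -0.199  -0.6705  0.0669  0.9392  0.5035  0.4643]
ts [0.5084 0.1724] 3.036242112690017 [ 0.7238  0.1839  0.6769  0.1622  1.13   -0.48   -0.4752 -0.3014 -0.724
 -1.6124 -0.5869 -1.3971 -0.3019  0.1088  0.2116 -0.3651]
rib [-24.3231  30.3793  88.    ]
rib [-25.3721 -26.4397  88.    ]
rib [-36.6695 -25.7445  88.    ]
rib [-37.7583  27.8062  88.    ]
edge [63.3785 64.3901 66.    ]
edge [ 64.5664 -59.5277  66.    ]
top 418 ((400.423095703125, 263.61541748046875), (18.238800048828125, 22.945587158203125), 78.69007110595703) [ 0.5041 -0.1704  0.013 ]
len [45.1961 57.7349] axis deg 98.8702625748487 ((503.83392333984375, -169.654541015625), (45.25348663330078, 57.62411880493164), 9.264796257019043)
side 301 ((320.0000305175781, 311.5000305175781), (23.334524154663086, 16.26345443725586), 45.0) [ 0.5049 -0.1672  0.013 ]
spk [0.4503 0.4333 0.085 ]
jar [ 0.4295 -0.4387  0.105 ]
tin [ 0.5629 -0.4364  0.048 ]
small valet [0.3412 0.1135 0.05  ]
case2 [ 0.6252 -0.2366  0.02  ]
```

```bash
cat >> h.py <<'E'
from scipy.spatial.transform import Rotation as Ro
BOX=np.array([.508,.1725]);BY=3.0
def bw(x,y=0):
    c,s=np.cos(np.radians(BY)),np.sin(np.radians(BY));return BOX+np.array([c*x-s*y,s*x+c*y])/1000
def rot(yaw,tilt):
    a,t=np.radians([yaw,tilt]);f=np.array([np.cos(a),np.sin(a),0]);y=np.array([-np.sin(a),np.cos(a),0])
    x=np.array([0,0,-np.cos(t)])+f*np.sin(t);return np.stack([x,y,np.cross(x,y)],1)
def go(P,yaw,tilt,P0=None,R0=None):
    o=sensors.observe()
    P0=o["position"] if P0 is None else np.array(P0);R0=o["tool_rot"] if R0 is None else R0
    R1=rot(yaw,tilt)
    print("rows",np.round(np.r_[R0.T@(np.array(P)-P0)/.025,np.degrees(Ro.from_matrix(R0.T@R1).as_rotvec())/6],2),"->",np.round(P,3))
    return np.array(P),R1
E
python3 - <<'E'
from h import *
s=get_image("side");o=sensors.observe()
for dx in(.012,.025):
  for sy in(-.05,.05): print(dx,sy,proj(s,o["position"]+o["tool_rot"]@[dx,sy,0]))
im=s["img"][95:145,60:115].sum(2); 
g=(s["img"][:,:,:].max(2)<45)[60:145,60:115]
print([(60+r,60+np.nonzero(g[r])[0].min(),60+np.nonzero(g[r])[0].max()) for r in range(50,85) if g[r].any()])
x,y=bw(-64);P,R=go([x,y,.16],3,0);go([x,y,.099],3,0,P,R)
E
```

```text
0.012 -0.05 [ 93.255  128.9131]
0.012 0.05 [ 96.1381 109.6598]
0.025 -0.05 [ 94.3693 132.9748]
0.025 0.05 [ 97.1915 113.6531]
[(110, np.int64(82), np.int64(99)), (111, np.int64(82), np.int64(99)), (112, np.int64(83), np.int64(114)), (113, np.int64(83), np.int64(94)), (114, np.int64(83), np.int64(112)), (115, np.int64(83), np.int64(94)), (116, np.int64(83), np.int64(94)), (117, np.int64(84), np.int64(94)), (118, np.int64(83), np.int64(94)), (119, np.int64(84), np.int64(95)), (120, np.int64(88), np.int64(95)), (121, np.int64(88), np.int64(94)), (122, np.int64(88), np.int64(94)), (123, np.int64(88), np.int64(94)), (124, np.int64(89), np.int64(94)), (125, np.int64(89), np.int64(96)), (126, np.int64(89), np.int64(97)), (127, np.int64(89), np.int64(95)), (128, np.int64(90), np.int64(96)), (129, np.int64(90), np.int64(95))]
rows [  3.85 -11.25  15.68  -2.76  -0.     0.  ] -> [0.444 0.169 0.16 ]
rows [2.44 0.   0.   0.   0.   0.  ] -> [0.444 0.169 0.099]
```

Request:
arm_command --plan '[[[1.0,-1.1,1.5,-0.3,0,0],[1.5,-2.3,3.1,-0.6,0,0],[2,-3.5,4.8,-0.9,0,0],[2.5,-4.7,6.4,-1.2,0,0],[3,-5.9,8,-1.5,0,0],[3.3,-7.1,9.7,-1.8,0,0],[3.5,-8.3,11.3,-2.1,0,0],[3.7,-9.5,13,-2.4,0,0],[3.85,-10.6,14.6,-2.76,0,0],[3.85,-11.25,15.68,-2.76,0,0]]]' --jaw 1 --newtons 30

```text
time_s: 1.35
position: [0.4452, 0.1672, 0.1598]
tool_rot: [[-0.0, -0.052, 0.999], [-0.0, 0.999, 0.052], [-1.0, -0.0, -0.0]]
ft_force: [0.1, 0.5, 0.2]
grip_width: 0.0002
```

Request:
arm_command --plan '[[[0,0,0,0,0,0],[0.8,0,0,0,0,0],[1.6,0,0,0,0,0],[2.2,0,0,0,0,0],[2.44,0,0,0,0,0],[2.44,0,0,0,0,0]]]'

```text
time_s: 1.95
position: [0.4437, 0.1696, 0.0987]
tool_rot: [[-0.001, -0.053, 0.999], [-0.0, 0.999, 0.053], [-1.0, -0.0, -0.001]]
ft_force: [0.3, -0.6, 0.1]
grip_width: 0.0001
```

```bash
python3 - <<'E'
from h import *
o=sensors.observe();print(o["time_s"],o["position"],o["ft_force"],o["grip_width"],o["q"]);x,y=bw(-64);go([x,y,.099],3,0)
x,y=bw(-64+18+66);go([x,y,.099],3,0)
t=get_image("top");s=get_image("side")
cv2.imwrite("pics/c3.png",np.hstack([crop(t,222,225,80,85,5,''),crop(s,230,165,80,85,5,'')]))
E
```

```text
1.95 [0.4437 0.1696 0.0987] [ 0.3051 -0.6009  0.1259] 9.852788279968366e-05 [  6.5921  25.3949  99.2244   0.0022  55.452  -86.4258]
rows [-0.01 -0.02  0.02  0.   -0.01  0.  ] -> [0.444 0.169 0.099]
rows [-0.01 -0.02  3.38  0.   -0.01  0.  ] -> [0.528 0.174 0.099]
```

View pics/c3.png

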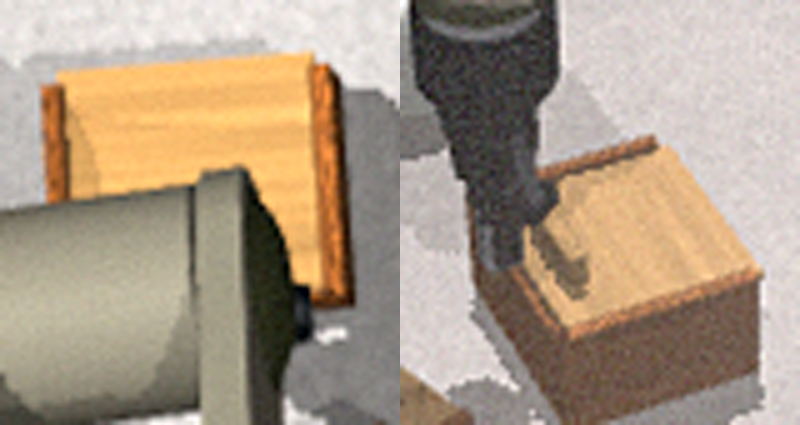

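Side view: the closed fingers are in front of the rib (tip about (500,265) in the crop), just clear of it and above the box's front wall. Pushing now.

Request:
arm_command --plan '[[[0,0,0.3,0,0,0],[0,0,0.5,0,0,0],[0,0,0.65,0,0,0],[0,0,0.8,0,0,0],[0,0,1.0,0,0,0],[0,0,1.2,0,0,0]]]'

```text
time_s: 2.65
position: [0.4743, 0.1709, 0.0991]
tool_rot: [[-0.0, -0.052, 0.999], [0.0, 0.999, 0.052], [-1.0, 0.0, -0.0]]
ft_force: [-2.0, 0.2, 1.6]
grip_width: 0.0001
```

Request:
arm_command --plan '[[[0,0,0.25,0,0,0],[0,0,0.5,0,0,0],[0,0,0.75,0,0,0],[0,0,1.0,0,0,0],[0,0,1.2,0,0,0],[0,0,1.4,0,0,0],[0,0,1.55,0,0,0],[0,0,1.65,0,0,0],[0,0,1.65,0,0,0]]]'

```text
time_s: 3.55
position: [0.5157, 0.1729, 0.099]
tool_rot: [[0.001, -0.052, 0.999], [-0.0, 0.999, 0.052], [-1.0, -0.0, 0.001]]
ft_force: [0.3, -0.2, 0.5]
grip_width: 0.0003
```

Request:
arm_command --plan '[[[0,0,-0.6,0,0,0],[-1,0,-0.8,0,0,0],[-3,0,-0.8,0,0,0],[-4,0,-0.8,0,0,0],[-4,0,-0.8,0,0,0]]]'

```text
time_s: 4.05
position: [0.4968, 0.172, 0.2028]
tool_rot: [[0.008, -0.052, 0.999], [0.001, 0.999, 0.052], [-1.0, 0.0, 0.008]]
ft_force: [-0.3, 0.3, 0.0]
grip_width: 0.0001
```

```bash
python3 - <<'E'
from h import *
o=sensors.observe();print(o["time_s"],o["q"],o["position"])
C=np.array([.5042,-.1690,.012]);Rg=rot(9,30);x=Rg[:,0]
P,R=go(C-x*.115,9,30); go(C-x*.015,9,30,P,R)
E
```

```text
4.05 [  6.1922  21.8755  83.6648  -0.0204  73.9784 -86.7947] [0.4968 0.172  0.2028]
rows [  3.62 -13.88  -2.73  -0.98  -4.92   0.26] -> [ 0.447 -0.178  0.112]
rows [ 4.  0. -0.  0.  0.  0.] -> [ 0.497 -0.17   0.025]
```

Request:
arm_command --plan '[[[0,-1.5,-0.3,-0.1,-0.5,0],[0,-3.1,-0.6,-0.2,-1,0],[0,-4.7,-0.9,-0.3,-1.6,0],[0.2,-6.3,-1.2,-0.4,-2.2,0.1],[0.7,-7.9,-1.5,-0.5,-2.8,0.1],[1.3,-9.5,-1.8,-0.6,-3.4,0.2],[2,-11.1,-2.1,-0.8,-4,0.2],[2.7,-12.6,-2.4,-0.9,-4.5,0.26],[3.4,-13.6,-2.7,-0.98,-4.92,0.26],[3.62,-13.88,-2.73,-0.98,-4.92,0.26]]]' --jaw 0

```text
time_s: 5.05
position: [0.4669, -0.1691, 0.1297]
tool_rot: [[0.448, -0.126, 0.885], [0.057, 0.992, 0.112], [-0.892, -0.0, 0.451]]
ft_force: [0.3, -0.6, -0.3]
grip_width: 0.0853
```

```bash
python3 - <<'E'
from h import *
t=get_image("top");s=get_image("side")
o=sensors.observe();print(o["time_s"],o["q"],o["position"],o["grip_width"],o["ft_force"])
C=np.array([.5042,-.1690,.012]);Rg=rot(9,30);x=Rg[:,0]
go(C-x*.015,9,30)
cv2.imwrite("pics/c4.png",np.hstack([crop(t,225,215,80,95,5,''),crop(s,270,250,80,95,5,'')]))
E
```

```text
5.15 [ -43.2622   19.3459  109.2168   33.8368   38.8116 -165.2259] [ 0.4669 -0.1666  0.1301] 0.0856114049205661 [ 0.3168  0.8262 -0.544 ]
rows [ 4.28 -0.3  -0.85 -0.2  -0.54  0.12] -> [ 0.497 -0.17   0.025]
```

View pics/c4.png

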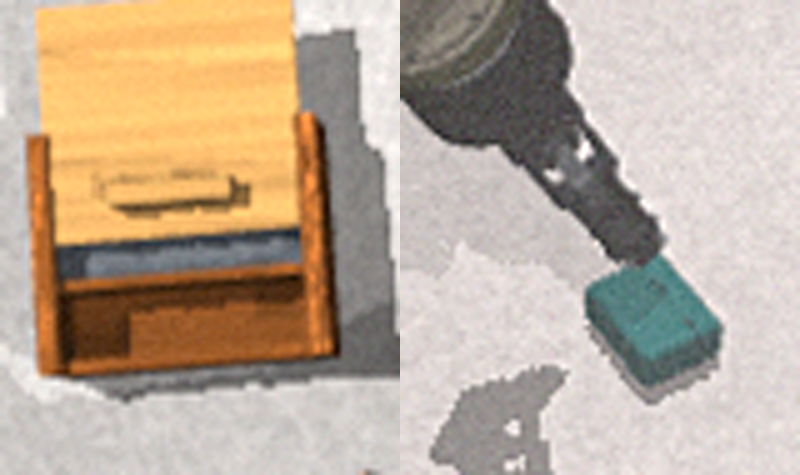

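Cover is well open: deep bay clear (front bay at crop y 285–370), box corner unmoved. The gripper hangs above the near case. But joint 6 is at its limit, so I'll take the equivalent half-turn grasp.

Request:
arm_command --plan '[[[-0.4,0,0,1.4,0,0],[-0.8,0,0,2.8,0,0],[-0.8,0,0,4.2,0,0],[-0.8,0,0,5.6,0,0],[-0.8,0,0,7,0,0],[-0.8,0,0,8.4,0,0],[-0.8,0,0,9.8,0,0],[-0.8,0,0,11.2,0,0],[-0.8,0,0,12.6,0,0],[-0.8,0,0,14,0,0]]]'

```text
time_s: 6.15
position: [0.458, -0.1656, 0.1489]
tool_rot: [[0.447, 0.866, 0.222], [0.06, 0.219, -0.974], [-0.892, 0.449, 0.046]]
ft_force: [-0.1, 0.4, 0.2]
grip_width: 0.0855
```

Request:
arm_command --plan '[[[0,0,0,1.4,0,0],[0,0,0,2.8,0,0],[0,0,0,4.2,0,0],[0,0,0,5.6,0,0],[0,0,0,7,0,0],[0,0,0,8.4,0,0],[0,0,0,9.8,0,0],[0,0,0,11.2,0,0],[0,0,0,12.6,0,0],[0,0,0,14,0,0]]]'

```text
time_s: 7.15
position: [0.458, -0.1656, 0.1489]
tool_rot: [[0.447, 0.311, -0.838], [0.06, -0.946, -0.319], [-0.892, 0.093, -0.442]]
ft_force: [0.6, -0.6, 0.3]
grip_width: 0.0853
```

```bash
sed -i 's/return np.stack(\[x,y,np.cross(x,y)\],1)/y=y*FLIP;return np.stack([x,y,np.cross(x,y)],1)/; s/^BOX=/FLIP=-1\nBOX=/' h.py; python3 - <<'E'
from h import *
o=sensors.observe();print(o["time_s"],o["q"],o["position"],o["tool_rot"])
C=np.array([.5042,-.1690,.012]);x=rot(9,30)[:,0]
P,R=go(C-x*.095,9,30);go(C-x*.015,9,30,P,R)
E
```

```text
7.15 [-44.1137  16.6813 108.9892  32.2467  41.6335   4.3939] [ 0.458  -0.1656  0.1489] [[ 0.4474  0.3112 -0.8384]
 [ 0.0599 -0.9458 -0.3191]
 [-0.8923  0.0925 -0.4418]]
rows [ 1.91  0.2   1.13  1.77  0.54 -0.05] -> [ 0.457 -0.176  0.094]
rows [ 3.2 -0.  -0.   0.   0.   0. ] -> [ 0.497 -0.17   0.025]
```

Request:
arm_command --plan '[[[0.6,0.1,0.4,0.9,0.3,0],[1.2,0.2,0.8,1.77,0.54,-0.05],[1.91,0.2,1.13,1.77,0.54,-0.05],[1.91,0.2,1.13,1.77,0.54,-0.05]]]'

```text
time_s: 7.55
position: [0.4568, -0.1766, 0.0927]
tool_rot: [[0.492, 0.161, -0.856], [0.08, -0.987, -0.139], [-0.867, -0.0, -0.499]]
ft_force: [0.5, 1.1, 0.5]
grip_width: 0.0855
```

Request:
arm_command --plan '[[[0.8,0,0,0,0,0],[1.6,0,0,0,0,0],[2.3,0,0,0,0,0],[2.8,0,0,0,0,0],[3.1,0,0,0,0,0],[3.2,0,0,0,0,0],[3.2,0,0,0,0,0]]]'

```text
time_s: 8.25
position: [0.4973, -0.1719, 0.0255]
tool_rot: [[0.495, 0.159, -0.854], [0.077, -0.987, -0.139], [-0.865, 0.003, -0.501]]
ft_force: [-0.0, -0.7, -0.8]
grip_width: 0.0856
```

Request:
arm_command --plan '[[[0,0,0,0,0,0],[0,0,0,0,0,0],[0,0,0,0,0,0],[0,0,0,0,0,0],[0,0,0,0,0,0],[0,0,0,0,0,0]]]' --jaw 1 --newtons 25

```text
time_s: 8.85
position: [0.4971, -0.1724, 0.0256]
tool_rot: [[0.496, 0.157, -0.854], [0.076, -0.988, -0.138], [-0.865, 0.003, -0.502]]
ft_force: [-3.8, -0.2, 6.2]
grip_width: 0.0576
```

```bash
python3 - <<'E'
from h import *
o=sensors.observe();print(o["time_s"],o["q"],o["position"],o["tool_rot"],o["grip_width"],o["ft_force"])
P0=o["position"];R0=o["tool_rot"]
P,R=go(P0+[0,0,.1],9,30)
# place: case centre (.46,-.06,.0235), tilt -60 yaw 3
off=R0.T@(np.array([.5042,-.1690,.012])-P0);print("off",off);off=np.array([.015,0,0])
D=np.array([.46,-.06,.0245]);Rp=rot(3,-60)
Pa,Ra=go(D+[0,0,.08]-Rp@off,3,-60,P,R);Pm,Rm=go((P+Pa)/2,6,-15,P,R)
go(D-Rp@off,3,-60,Pa,Ra)
E
```

```text
8.85 [-42.4718  33.9878 112.1705  60.5385  26.6958 -15.1709] [ 0.4971 -0.1724  0.0256] [[ 0.4957  0.1575 -0.8541]
 [ 0.0765 -0.9875 -0.1377]
 [-0.8651  0.0029 -0.5016]] 0.05761376493358388 [-3.7823 -0.1636  6.199 ]
rows [-3.46  0.01 -2.01  0.02 -0.02 -0.02] -> [ 0.497 -0.172  0.126]
off [ 0.0155 -0.0023  0.0002]
rows [  0.35  -4.62   0.48   1.07 -14.99  -0.29] -> [ 0.473 -0.059  0.112]
rows [ 0.17 -2.31  0.24  0.51 -7.5   0.07] -> [ 0.485 -0.116  0.119]
rows [ 1.6   0.   -2.77  0.    0.    0.  ] -> [ 0.473 -0.059  0.032]
```

Request:
arm_command --plan '[[[-0.4,0,-0.25,0,0,0],[-1.2,0,-0.7,0,0,0],[-2.2,0,-1.3,0,0,0],[-3.1,0,-1.8,0,0,0],[-3.46,0,-2.0,0,0,0],[-3.46,0,-2.0,0,0,0]]]'

```text
time_s: 9.45
position: [0.4972, -0.1724, 0.1264]
tool_rot: [[0.497, 0.158, -0.853], [0.075, -0.987, -0.139], [-0.865, 0.005, -0.503]]
ft_force: [0.2, -0.4, -0.6]
grip_width: 0.0577
```

Request:
arm_command --plan '[[[0.1,-0.4,0.1,0.1,-1.3,0],[0.1,-0.8,0.1,0.2,-2.6,0],[0.2,-1.3,0.2,0.3,-3.9,-0.1],[0.2,-1.7,0.2,0.4,-5.2,-0.1],[0.2,-2.1,0.2,0.5,-6.5,-0.1],[0.2,-2.5,0.3,0.6,-7.8,-0.1],[0.3,-2.9,0.3,0.7,-9.1,-0.2],[0.3,-3.3,0.4,0.8,-10.4,-0.2],[0.3,-3.8,0.4,0.9,-11.7,-0.2],[0.35,-4.2,0.45,1.0,-13,-0.25]]]'

```text
time_s: 10.45
position: [0.4752, -0.0684, 0.1106]
tool_rot: [[-0.746, 0.059, -0.663], [-0.039, -0.998, -0.045], [-0.664, -0.008, 0.747]]
ft_force: [0.3, -2.0, -0.8]
grip_width: 0.0579
```

```bash
python3 - <<'E'
from h import *
t=get_image("top");s=get_image("side")
o=sensors.observe();print(o["time_s"],o["q"],o["position"],o["tool_rot"],o["grip_width"],o["ft_force"])
off=np.array([.015,0,0])
D=np.array([.46,-.06,.0245]);Rp=rot(3,-60)
Pa,Ra=go(D+[0,0,.06]-Rp@off,3,-60)
go(D-Rp@off,3,-60,Pa,Ra)
cv2.imwrite("pics/c5.png",np.hstack([crop(t,320,235,80,95,5,''),crop(s,230,230,80,95,5,'')]))
E
```

```text
10.55 [-15.5852  44.3467  72.7786 -14.6051 109.1621  71.7791] [ 0.4751 -0.068   0.1082] [[-0.7468  0.0609 -0.6622]
 [-0.039  -0.9981 -0.0478]
 [-0.6639 -0.0099  0.7478]] 0.057534727527415765 [-0.4056  0.6172 -1.3813]
rows [ 0.48 -0.35 -0.45  0.12 -1.93 -0.01] -> [ 0.473 -0.059  0.092]
rows [ 1.2   0.   -2.08  0.    0.    0.  ] -> [ 0.473 -0.059  0.032]
```

View pics/c5.png

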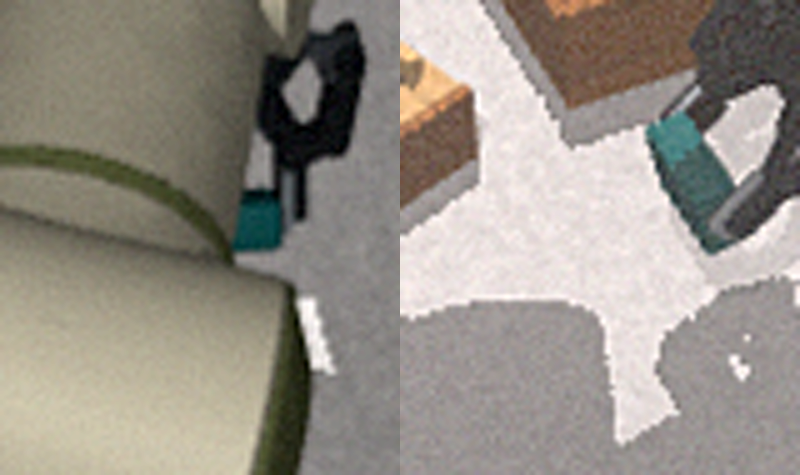

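The case is held by its ends and nearly upright (side crop about (690,180)). Setting it down standing.

Request:
arm_command --plan '[[[0.2,-0.2,-0.2,0.1,-1,0],[0.48,-0.35,-0.45,0.12,-1.93,0],[0.48,-0.35,-0.45,0.12,-1.93,0],[0.78,-0.35,-0.97,0.12,-1.93,0],[0.48,-0.35,-0.45,0.12,-1.93,0],[0.48,-0.35,-0.45,0.12,-1.93,0]]]'

```text
time_s: 11.15
position: [0.4735, -0.061, 0.0973]
tool_rot: [[-0.859, 0.051, -0.509], [-0.046, -0.999, -0.022], [-0.51, 0.005, 0.86]]
ft_force: [0.3, -0.7, -0.7]
grip_width: 0.0573
```

```bash
python3 - <<'E'
from h import *
o=sensors.observe();print(o["time_s"],o["q"],o["position"],o["grip_width"],o["ft_force"])
off=np.array([.015,0,0])
D=np.array([.46,-.06,.0245]);Rp=rot(3,-60)
go(D-Rp@off,3,-60)
E
```

```text
11.15 [-14.288   49.6834  69.6828 -16.8691 117.7362  73.2107] [ 0.4735 -0.061   0.0973] 0.057262235370973844 [ 0.3415 -0.7195 -0.7474]
rows [ 1.35 -0.08 -2.24 -0.04 -0.11 -0.01] -> [ 0.473 -0.059  0.032]
```

Request:
arm_command --plan '[[[0.3,0,-0.5,0,-0.1,0],[0.6,0,-1.0,0,-0.1,0],[0.9,0,-1.5,0,-0.1,0],[1.1,-0.05,-1.85,0,-0.1,0],[1.25,-0.05,-2.08,0,-0.1,0],[1.32,-0.05,-2.18,0,-0.1,0],[1.35,-0.05,-2.24,0,-0.1,0],[1.35,-0.05,-2.24,0,-0.1,0]]]'

```text
time_s: 11.95
position: [0.4725, -0.0595, 0.0299]
tool_rot: [[-0.866, 0.051, -0.497], [-0.047, -0.999, -0.022], [-0.497, 0.004, 0.868]]
ft_force: [0.1, 0.3, 0.3]
grip_width: 0.0574
```

Request:
arm_command --plan '[[[0.01,0,-0.015,0,0,0],[0.02,0,-0.03,0,0,0],[0.02,0,-0.03,0,0,0]]]'

```text
time_s: 12.25
position: [0.4725, -0.0596, 0.0299]
tool_rot: [[-0.866, 0.051, -0.497], [-0.047, -0.999, -0.022], [-0.497, 0.004, 0.868]]
ft_force: [0.4, 0.6, 6.1]
grip_width: 0.0575
```

Request:
arm_command --plan '[[[0,0,0,0,0,0],[0,0,0,0,0,0],[0,0,0,0,0,0],[0,0,0,0,0,0],[-0.5,0,0,0,0,0],[-1.2,0,0,0,0,0],[-2.2,0,0,0,0,0],[-3.4,0,0,0,0,0],[-4.5,0,0,0,0,0],[-4.5,0,0,0,0,0]]]' --jaw 0

```text
time_s: 13.25
position: [0.5718, -0.0543, 0.0857]
tool_rot: [[-0.864, 0.052, -0.501], [-0.048, -0.999, -0.022], [-0.501, 0.005, 0.865]]
ft_force: [0.1, -0.8, -0.1]
grip_width: 0.0855
```

```bash
python3 - <<'E'
from h import *
t=get_image("top");s=get_image("side")
o=sensors.observe();print(o["time_s"],o["q"],o["position"],o["grip_width"],o["ft_force"])
D=np.array([.46,-.06,.023])
P,R=go(D+[0,0,.16],3,0)
go(D+[0,0,.0205],3,0,P,R)
print(proj(t,[.46,-.06,.046]),proj(s,[.46,-.06,.046]))
cv2.imwrite("pics/c6.png",np.hstack([crop(t,310,225,80,95,5,''),crop(s,240,240,80,95,5,'')]))
E
```

```text
13.35 [-11.9734  59.159   48.7538 -17.1592 130.1541  71.3699] [ 0.5695 -0.0543  0.0841] 0.08565106296694824 [-0.3109  0.4248 -1.0659]
rows [ 1.84  0.02  5.61 -0.02 10.04 -0.03] -> [ 0.46  -0.06   0.183]
rows [5.58 0.   0.   0.   0.   0.  ] -> [ 0.46  -0.06   0.044]
[357.7036 281.7209] [286.753  277.9793]
```

View pics/c6.png

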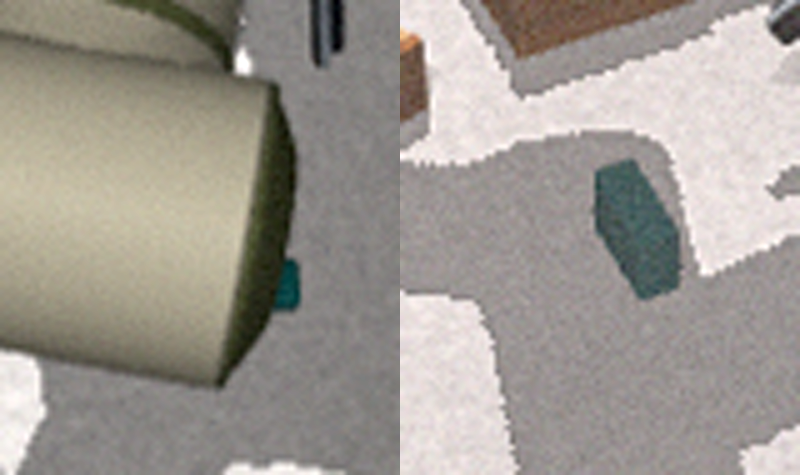

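The case stands upright where expected (top face about (639,205) in the side crop, right end at (299,285) in the top crop). Regrasping from above.

Request:
arm_command --plan '[[[-1,0,0.5,0,0.8,0],[-1,0,1.3,0,2.2,0],[-0.7,0,2,0,3.6,0],[-0.4,0,2.8,0,5,0],[0,0,3.5,0,6.4,0],[0.6,0,4.2,0,7.8,0],[1.2,0,5,0,9.2,0],[1.84,0,5.61,0,10.04,0],[1.84,0,5.61,0,10.04,0],[1.84,0,5.61,0,10.04,0]]]'

```text
time_s: 14.35
position: [0.4594, -0.0596, 0.1835]
tool_rot: [[0.0, 0.05, -0.999], [-0.004, -0.999, -0.05], [-1.0, 0.004, 0.0]]
ft_force: [0.2, -1.2, -0.2]
grip_width: 0.0855
```

```bash
python3 - <<'E'
from h import *
o=sensors.observe();print(o["time_s"],o["q"],o["position"],o["ft_force"])
go([.46,-.06,.040],3,0)
E
```

```text
14.35 [-21.982   17.442   94.4818  -0.2029  67.9972  65.2103] [ 0.4594 -0.0596  0.1835] [ 0.2286 -1.2    -0.1994]
rows [ 5.74 -0.   -0.02 -0.02  0.   -0.03] -> [ 0.46 -0.06  0.04]
```

Request:
arm_command --plan '[[[1,0,0,0,0,0],[2.2,0,0,0,0,0],[3.3,0,0,0,0,0],[4.3,0,0,0,0,0],[5.1,0,0,0,0,0],[5.6,0,0,0,0,0],[5.74,0,0,0,0,0],[5.74,0,0,0,0,0]]]'

```text
time_s: 15.15
position: [0.4607, -0.06, 0.0392]
tool_rot: [[-0.001, 0.052, -0.999], [-0.003, -0.999, -0.052], [-1.0, 0.003, 0.001]]
ft_force: [-0.1, 0.8, -0.9]
grip_width: 0.0854
```

Request:
arm_command --plan '[[[0,0,0,0,0,0],[0,0,0,0,0,0],[0,0,0,0,0,0],[0,0,0,0,0,0],[0,0,0,0,0,0],[0,0,0,0,0,0]]]' --jaw 1 --newtons 25

```text
time_s: 15.75
position: [0.4609, -0.0603, 0.0406]
tool_rot: [[0.002, 0.051, -0.999], [-0.004, -0.999, -0.051], [-1.0, 0.004, -0.002]]
ft_force: [0.2, -0.1, 6.4]
grip_width: 0.0575
```

Request:
arm_command --plan '[[[-0.5,0,0,0,0,0],[-1.5,0,0,0,0,0],[-2.7,0,0,0,0,0],[-4,0,0,0,0,0],[-5,0,0,0,0,0],[-5,0,0,0,0,0]]]'

```text
time_s: 16.35
position: [0.4614, -0.06, 0.1678]
tool_rot: [[0.006, 0.052, -0.999], [-0.006, -0.999, -0.052], [-1.0, 0.006, -0.006]]
ft_force: [-0.5, -0.2, -1.2]
grip_width: 0.0576
```

```bash
python3 - <<'E'
from h import *
s=get_image("side")
o=sensors.observe();print(o["time_s"],o["q"],o["position"],o["grip_width"],o["ft_force"])
x,y=bw(-35);P,R=go([x,y,.16],3,0);go([x,y,.048],3,0,P,R)
cv2.imwrite("pics/c7.png",crop(s,240,180,100,110,5,''))
E
```

```text
16.4 [-21.9506  18.7629  95.9407  -0.1963  65.0132  65.1772] [ 0.4606 -0.0597  0.166 ] 0.057387795222761925 [-1.0082 -0.0968 -1.0635]
rows [ 0.2  -9.18 -0.97 -0.01 -0.03 -0.05] -> [0.473 0.171 0.16 ]
rows [4.48 0.   0.   0.   0.   0.  ] -> [0.473 0.171 0.048]
```

View pics/c7.png

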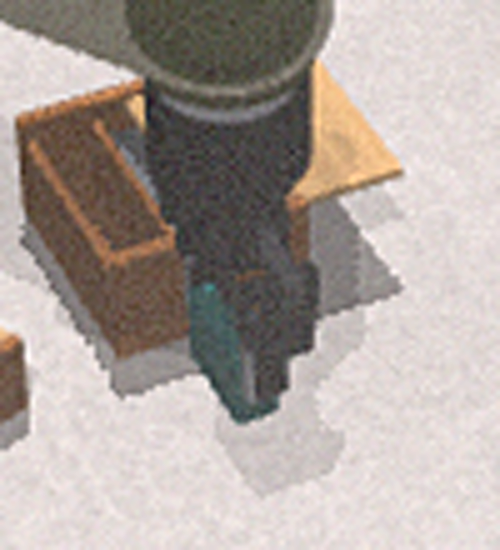

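Case gripped upright at 57.4 mm; the open bay is visible behind it. Moving above the bay.

Request:
arm_command --plan '[[[0,-1,-0.1,0,0,0],[0.1,-2.3,-0.2,0,0,0],[0.2,-3.8,-0.4,0,0,0],[0.2,-5.3,-0.6,0,0,0],[0.2,-6.8,-0.7,0,0,0],[0.2,-8,-0.9,0,0,0],[0.2,-8.8,-0.97,0,0,0],[0.2,-9.18,-0.97,0,0,0],[0.2,-9.18,-0.97,0,0,0]]]'

```text
time_s: 17.3
position: [0.4722, 0.1713, 0.1582]
tool_rot: [[-0.001, 0.053, -0.999], [-0.004, -0.999, -0.053], [-1.0, 0.004, 0.001]]
ft_force: [0.4, 0.2, -0.6]
grip_width: 0.0576
```

Request:
arm_command --plan '[[[0.5,0,0,0,0,0],[1,0,0,0,0,0],[1.5,0,0,0,0,0],[1.7,0,0,0,0,0],[1.7,0,0,0,0,0]]]'

```text
time_s: 17.8
position: [0.4726, 0.1698, 0.1161]
tool_rot: [[-0.001, 0.05, -0.999], [-0.004, -0.999, -0.05], [-1.0, 0.004, 0.001]]
ft_force: [0.1, 0.1, 0.1]
grip_width: 0.0575
```

```bash
python3 - <<'E'
from h import *
s=get_image("side")
o=sensors.observe();print(o["time_s"],o["q"],o["position"],o["grip_width"],o["ft_force"])
x,y=bw(-35);go([x,y,.049],3,0)
f=lambda a,b,z:proj(s,[*bw(a,b),z])
# predicted overlay: bay inner rim z=.06, case bottom corners
im=crop(s,230,170,90,90,6,'')
q=lambda p:tuple(int(v) for v in ((p-[230,170]+.5)*6))
for a,b in((-52,60),(-18,60),(-18,-60),(-52,-60)): cv2.circle(im,q(f(a,b,.06)),2,(0,0,255),-1)
z=o["position"][2]-.0406
c=o["position"][:2]
for a in(-12,12):
  for b in(-29,29): cv2.circle(im,q(proj(s,[*(bw(a,b)-BOX+c),z])),2,(255,0,0),-1)
cv2.imwrite("pics/c8.png",im)
E
```

```text
17.85 [ 6.3537 26.0091 93.7817 -0.2561 60.2145 93.5757] [0.4729 0.17   0.1166] 0.057999435446488695 [-0.2338 -0.3393 -0.8644]
rows [ 2.71 -0.04 -0.01 -0.02 -0.   -0.04] -> [0.473 0.171 0.049]
```

View pics/c8.png

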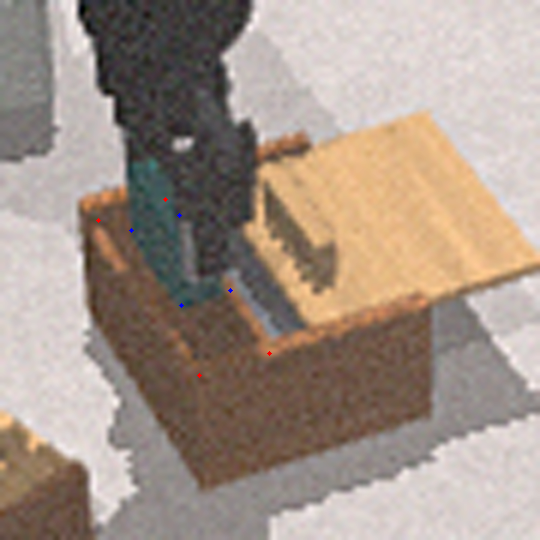

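Overlay: the predicted bay rim (red) agrees with the picture in x to about 1 mm, and the case bottom (blue) matches. Both are centred across the bay, so I'm lowering.

Request:
arm_command --plan '[[[0.3,-0.05,0,0,0,0],[0.7,-0.1,0,0,0,0],[1.1,-0.1,0,0,0,0],[1.5,-0.1,0,0,0,0],[1.9,-0.1,0,0,0,0],[2.2,-0.1,0,0,0,0],[2.4,-0.1,0,0,0,0],[2.55,-0.1,0,0,0,0],[2.65,-0.1,0,0,0,0],[2.7,-0.1,0,0,0,0]]]'

```text
time_s: 18.85
position: [0.4728, 0.1728, 0.0491]
tool_rot: [[0.001, 0.052, -0.999], [-0.004, -0.999, -0.052], [-1.0, 0.004, -0.001]]
ft_force: [0.4, 0.8, -0.8]
grip_width: 0.0574
```

Request:
arm_command --plan '[[[0.04,0,0,0,0,0],[0.06,0,0,0,0,0],[0.06,0,0,0,0,0]]]'

```text
time_s: 19.15
position: [0.4728, 0.1729, 0.0478]
tool_rot: [[0.001, 0.052, -0.999], [-0.004, -0.999, -0.052], [-1.0, 0.004, -0.001]]
ft_force: [0.4, 0.2, 0.2]
grip_width: 0.0575
```

Request:
arm_command --plan '[[[0.04,0,0,0,0,0],[0.06,0,0,0,0,0],[0.06,0,0,0,0,0]]]'

```text
time_s: 19.45
position: [0.4728, 0.1729, 0.0467]
tool_rot: [[0.001, 0.052, -0.999], [-0.004, -0.999, -0.052], [-1.0, 0.004, -0.001]]
ft_force: [-2.2, -0.7, 5.4]
grip_width: 0.0575
```

Request:
arm_command --plan '[[[0,0,0,0,0,0],[0,0,0,0,0,0],[0,0,0,0,0,0],[0,0,0,0,0,0],[0,0,0,0,0,0]]]' --jaw 0.19

```text
time_s: 19.95
position: [0.4728, 0.1728, 0.0461]
tool_rot: [[0.001, 0.051, -0.999], [-0.004, -0.999, -0.051], [-1.0, 0.004, -0.001]]
ft_force: [-0.6, -0.1, 0.6]
grip_width: 0.0691
```

Touched the floor at the expected height (5.4 N) and released with no side force. Rising.

Request:
arm_command --plan '[[[-0.4,0,0,0,0,0],[-1,0,0,0,0,0],[-2,0,0,0,0,0],[-3.2,0,0,0,0,0],[-4.4,0,0,0,0,0],[-5.5,0,0,0,0,0],[-6,0,0,0,0,0],[-6,0,0,0,0,0]]]'

```text
time_s: 20.75
position: [0.4732, 0.1735, 0.1985]
tool_rot: [[0.005, 0.052, -0.999], [-0.003, -0.999, -0.052], [-1.0, 0.003, -0.005]]
ft_force: [0.2, -0.1, -1.2]
grip_width: 0.0693
```

```bash
python3 - <<'E'
from h import *
s=get_image("side")
o=sensors.observe();print(o["time_s"],o["q"],o["position"],o["grip_width"],o["ft_force"])
# rib now at cover ~0.063 -> x=25 ; approach behind +x side
x,y=bw(25+6+11+14);P,R=go([x,y,.19],3,0);P,R=go([x,y,.099],3,0,P,R)
x,y=bw(-38+6+11);go([x,y,.099],3,0,P,R)
cv2.imwrite("pics/c9.png",crop(s,230,150,90,110,5,''))
E
```

```text
20.8 [ 6.7559 20.2743 87.3615 -0.228  72.2352 93.8682] [0.4726 0.1734 0.197 ] 0.06955975267984851 [-0.0369 -0.5606 -1.5731]
rows [ 0.29  0.11 -3.65 -0.01 -0.02 -0.03] -> [0.564 0.175 0.19 ]
rows [3.64 0.   0.   0.   0.   0.  ] -> [0.564 0.175 0.099]
rows [ 0.   -0.    3.08  0.    0.    0.  ] -> [0.487 0.171 0.099]
```

View pics/c9.png

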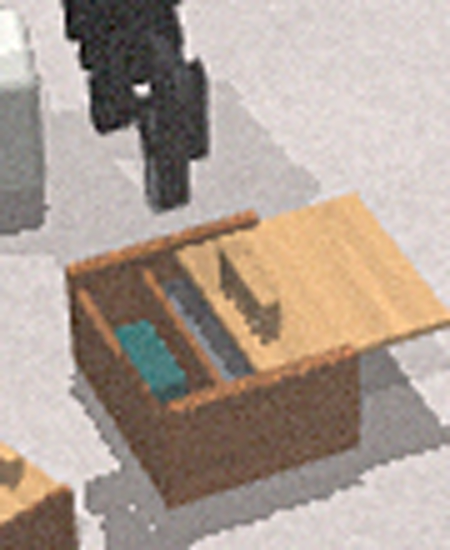

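The case stands in the deep bay (crop (152,360)), below the rim. Next I'll shut the jaws and push the rib back from its far side.

Request:
arm_command --plan '[[[0,0,-0.8,0,0,0],[0.1,0,-1.8,0,0,0],[0.2,0.1,-2.8,0,0,0],[0.29,0.1,-3.65,0,0,0],[0.29,0.1,-3.65,0,0,0],[0.29,0.1,-3.65,0,0,0]]]' --jaw 1

```text
time_s: 21.4
position: [0.5633, 0.1755, 0.1878]
tool_rot: [[-0.002, 0.051, -0.999], [-0.004, -0.999, -0.051], [-1.0, 0.004, 0.002]]
ft_force: [-0.3, -0.2, -0.3]
grip_width: -0.0001
```

Request:
arm_command --plan '[[[0.8,0,0,0,0,0],[1.6,0,0,0,0,0],[2.4,0,0,0,0,0],[3.1,0,0,0,0,0],[3.5,0,0,0,0,0],[3.64,0,0,0,0,0],[3.64,0,0,0,0,0]]]'

```text
time_s: 22.1
position: [0.5637, 0.1753, 0.0982]
tool_rot: [[0.001, 0.052, -0.999], [-0.004, -0.999, -0.052], [-1.0, 0.004, -0.001]]
ft_force: [0.4, -0.1, 0.0]
grip_width: 0.0002
```

Request:
arm_command --plan '[[[0,0,0.3,0,0,0],[0,0,0.6,0,0,0],[0,0,0.85,0,0,0],[0,0,1.1,0,0,0],[0,0,1.35,0,0,0],[0,0,1.6,0,0,0],[0,0,1.85,0,0,0],[0,0,2.1,0,0,0],[0,0,2.3,0,0,0],[0,0,2.4,0,0,0]]]'

```text
time_s: 23.1
position: [0.5035, 0.1721, 0.098]
tool_rot: [[0.001, 0.052, -0.999], [-0.004, -0.999, -0.052], [-1.0, 0.004, -0.0]]
ft_force: [3.6, -0.4, 1.1]
grip_width: 0.0001
```

Request:
arm_command --plan '[[[0,0,0.06,0,0,0],[0,0,0.12,0,0,0],[0,0,0.2,0,0,0],[0,0,0.28,0,0,0],[0,0,0.36,0,0,0]]]'

```text
time_s: 23.6
position: [0.495, 0.1717, 0.098]
tool_rot: [[0.001, 0.051, -0.999], [-0.004, -0.999, -0.051], [-1.0, 0.004, -0.001]]
ft_force: [2.5, 0.4, 1.6]
grip_width: 0.0001
```

Request:
arm_command --plan '[[[0,0,0.05,0,0,0],[0,0,0.1,0,0,0],[0,0,0.15,0,0,0],[0,0,0.2,0,0,0]]]'

```text
time_s: 24.0
position: [0.49, 0.1714, 0.098]
tool_rot: [[0.001, 0.052, -0.999], [-0.004, -0.999, -0.052], [-1.0, 0.004, -0.001]]
ft_force: [2.1, -0.8, 0.4]
grip_width: 0.0004
```

Request:
arm_command --plan '[[[0,0,0.02,0,0,0],[0,0,0.04,0,0,0]]]'

```text
time_s: 24.2
position: [0.489, 0.1713, 0.0979]
tool_rot: [[0.001, 0.052, -0.999], [-0.004, -0.999, -0.052], [-1.0, 0.004, -0.001]]
ft_force: [2.4, -0.9, 0.4]
grip_width: -0.0001
```

Request:
arm_command --plan '[[[0,0,0.02,0,0,0],[0,0,0.04,0,0,0]]]'

```text
time_s: 24.4
position: [0.488, 0.1713, 0.0979]
tool_rot: [[0.001, 0.052, -0.999], [-0.004, -0.999, -0.052], [-1.0, 0.004, -0.001]]
ft_force: [1.9, 0.2, 1.1]
grip_width: 0.0
```

Still sliding at about 2 N; creeping on, one short call at a time, and watching for the stop.

Request:
arm_command --plan '[[[0,0,0.02,0,0,0],[0,0,0.04,0,0,0]]]'

```text
time_s: 24.6
position: [0.4876, 0.1713, 0.098]
tool_rot: [[0.002, 0.051, -0.999], [-0.004, -0.999, -0.051], [-1.0, 0.004, -0.002]]
ft_force: [6.7, 0.2, -1.7]
grip_width: -0.0002
```

Request:
arm_command --plan '[[[0,0,0.02,0,0,0],[0,0,0.03,0,0,0]]]'

```text
time_s: 24.8
position: [0.4875, 0.1713, 0.098]
tool_rot: [[0.004, 0.051, -0.999], [-0.003, -0.999, -0.051], [-1.0, 0.004, -0.004]]
ft_force: [8.1, -0.6, -3.2]
grip_width: -0.0
```

The stop is reached: force rose to 8 N with no motion, at the predicted x = 0.487. Backing off and rising clear.

Request:
arm_command --plan '[[[0,0,-0.2,0,0,0],[0,0,-0.6,0,0,0],[-0.8,0,-0.8,0,0,0],[-2,0,-0.8,0,0,0],[-3.5,0,-0.8,0,0,0],[-4.5,0,-0.8,0,0,0],[-5,0,-0.8,0,0,0],[-5,0,-0.8,0,0,0]]]'

```text
time_s: 25.6
position: [0.5068, 0.1729, 0.2245]
tool_rot: [[0.004, 0.052, -0.999], [-0.003, -0.999, -0.052], [-1.0, 0.003, -0.003]]
ft_force: [-0.3, -0.6, -0.3]
grip_width: -0.0002
```

Request:
arm_command --plan '[[[0,1,0,0,0,0],[0,2.5,0,0,0,0],[0,4,0,0,0,0],[0,5.5,0,0,0,0],[0,7,0,0,0,0],[0,8,0,0,0,0],[0,8,0,0,0,0],[0,8,0,0,0,0]]]'

```text
time_s: 26.4
position: [0.5162, -0.0269, 0.2227]
tool_rot: [[-0.001, 0.051, -0.999], [-0.003, -0.999, -0.051], [-1.0, 0.003, 0.001]]
ft_force: [-0.3, 0.4, 0.3]
grip_width: -0.0
```

```bash
python3 - <<'E'
from h import *
t=get_image("top");s=get_image("side")
o=sensors.observe();print(o["time_s"],o["position"],o["ft_force"],np.abs(o["qvel"]).max())
cv2.imwrite("pics/c10.png",np.hstack([crop(t,222,225,80,85,5,''),crop(s,230,185,80,85,5,'')]))
E
```

```text
26.5 [ 0.5163 -0.0261  0.2232] [-0.4767 -0.4351 -0.1571] 0.5141051552925586
```

View pics/c10.png

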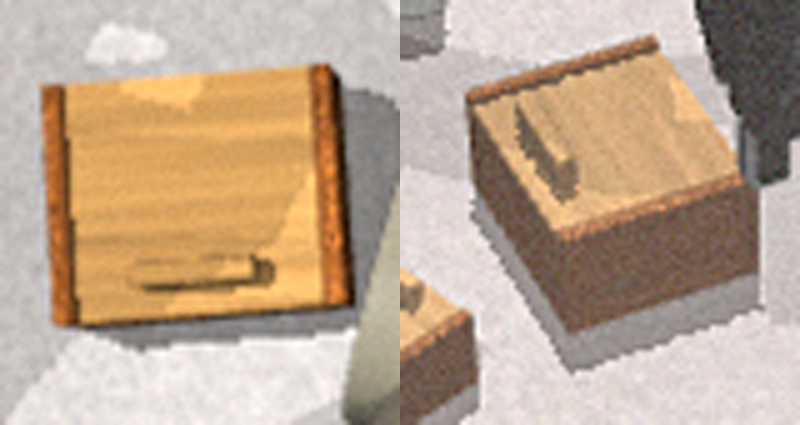

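The cover is flush with the front and far edges. The box corners are where they started: top crop (54,325), (42,85), (328,66), (352,305).

```bash
python3 -c "
from rig import workorder
print(workorder.close_job())"
```

```text
the job is handed in; nothing more can be done
None
```

The job is handed in: the earbud case stands on a long narrow side in the valet box's deep bay, and the cover is shut again. It took about 27 s of the 72 s.

- **Cover opened:** I pushed it back by its rib to about 63 mm, well past the 42 mm that clears the bay.
- **Case placed:** I gripped the nearer case by its ends with the tool tilted and stood it up on the console. I then regripped it from above and lowered it into the bay. It touched the floor at the expected height (5.4 N), and a picture taken before closing showed it standing below the rim.
- **Cover shut:** I pushed it to its stop. The force rose to about 8 N with no further motion, at the predicted rib position. That is right at the force where the box could start to slide.
- **Last checks:** The final pictures show the cover flush with the box. The box corners are on the same pixels as at the start, and the gripper is clear.
- **Disagreement:** The two cameras differed by about 4–5 mm on the box's y position, which was harmless along the long bay. Joint 6 reached its range limit (−165.2°) on the first approach, so I turned the gripper half round.
- **Not checked:** I did not look at the speaker, jar and tin again at the end, but no move went near them.

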